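# Fit a make-up spacer in a valve joint and hold it closed

## Task

One of the two valve stands has a gap between the valve and the sliding pipe head that is wide enough for the aluminium spacer standing in the rack: draw that head's lock pin, park it upright in the notch at the side of the same stand, and lower the spacer, without dropping it, into that gap, tab up, until it sits on the two lower studs. Then push the sliding head up so that spacer and both flanges are flush, and finish while still holding it there with a firm but gentle push, because the spring opens the joint when let go. Leave the other stand's pin in place, do not try to force the spacer into the narrow joint, and do not disturb the loose parts on the bench.

Things in the scene. Friction and masses are not known exactly. Their poses are not given: they have to be found in the camera images.
- spacer: Aluminium make-up spacer, about 130 g: octagonal plate 13 mm thick, 52 mm across flats, 20 mm bore, with a flat tab 24 mm wide rising to 82 mm above the bore centre. Origin: bore centre; x through the thickness, y across, z up the tab. Stands at the start in the rack's middle slot, bore centre 46 mm above the bench, the tab clear of the rack.
- rack: Fixed slotted cedar rack, 120 mm (x) by 90 mm (y). Three slots along y, 15 mm wide, floor 20 mm and walls 50 mm above the bench. Origin under its centre.
- stand_a: Fixed steel valve stand; base plate 12 mm thick, x -175 to 140, y -96 to 56 mm. Origin: on the bench below the centre of the valve's near flange face. x: along the pipe from sliding head to valve; z up. Pipe axis 78 mm above the bench. Black diaphragm valve from x = 0 to 134 mm: flanges 95 mm across, 14 mm thick; handwheel (x = 65) up to 162 mm above the bench.
- stand_b: A second stand, alike but for the gap: on one of the two the gap between valve and head is about 20 mm, on the other about 7 mm.
- studs_a (a point): Centre of the valve's near flange face, on the pipe axis, 78 mm above the bench; axes as the stand's. Below it two level studs, 12 mm thick, 46 mm apart, centres 23 mm below the axis, stick out through gap and head flange. Above them the gap is open. The spacer comes to rest with its two lower slanting edges on the studs, centred, bore 1 mm below the axis, tab 34 mm above the flanges.
- studs_b (a point): The same point of stand_b.
- head_a: Sliding pipe head of stand_a: grey plastic flange 95 mm across, 14 mm thick, on a 21 mm pipe and a carriage. Origin: centre of its flange face, on the pipe axis; axes as the stand's; its x in the stand's frame is minus the gap. Pin in: locked to 2 mm of play. Pin out: a return spring holds it open at its stop; moving it along +x takes 5 to 8 N, and let go it opens again.
- head_b: Sliding pipe head of stand_b, the same.
- push_a (a point): Point on the back of head_a's flange, 14 mm behind its face and 35 mm above the pipe axis: a bare place to push along the stand's x. Below it a hub (31 mm across, to 26 mm behind the face) and the pipe; the pipe clamp begins 54 mm behind the face and is 16 mm above the axis. More than 60 N on the spacer breaks the plastic.
- push_b (a point): The same point of head_b.
- pin_a: Upright steel lock pin, 60 g, through head_a's carriage into the stand. Origin: underside of its collar (24 mm across, 5 mm thick). Shank 10 mm thick, to 30 mm below the origin, in 12 mm bores; black grip 22 mm across, 16 to 50 mm above the origin. At the start its collar rests on the carriage, 46 mm above the bench, 72 mm behind the head's face, 67 mm to the stand's -y side.
- pin_b: Lock pin of head_b, the same.
- notch_a (a point): Parking notch of stand_a: two prongs along the stand's y, 50 mm above the bench, and a 14 mm wide slot between them, open upwards and to -y, clear down to 12 mm above the bench. This point is in the slot, level with the prong tops; the slot ends 16 mm to +y of it, its mouth is 25 mm to -y. A pin parks upright, shank in the slot, collar on the prongs. Axes as the stand's.
- notch_b (a point): Parking notch of stand_b, the same.
- fitting: Bystander: tan nylon quick-connect fitting, 36 mm across, 56 mm tall; origin under its centre.
- knob: Bystander: blue anodized pressure knob, 48 mm across, 26 mm tall; origin under its centre.
- pipe_cap: Bystander: galvanized pipe cap, 42 mm across, 31 mm tall; origin under its centre.
Not all that is in view belongs to the job. Of the things shaped like the spacer, the aluminium one is meant. What is shaped like the pin_a but orange is not meant.

How it is judged:
On the way:
1. the wide joint's pin is parked upright in its stand's notch and the spacer sits in the wide gap on the studs, both let go (x of pin_a in the frame of notch_a between -0.006 and 0.006 m and y of pin_a in the frame of notch_a between -0.018 and 0.014 m and z of pin_a in the frame of notch_a between -0.003 and 0.004 m and angle between pin_a's own z axis and vertical below 0.15 rad and x of spacer in the frame of stand_a between -0.02 and -0.001 m and y of spacer in the frame of stand_a between -0.005 and 0.005 m and z of spacer in the frame of stand_a between 0.073 and 0.083 m and angle between spacer's own z axis and vertical below 0.2 rad and contact force between the fingers and pin_a below 0.1 N and contact force between the fingers and spacer below 0.1 N), for 0.2 s.
At the end, for the whole second after the job is handed in: Wide joint's pin upright in its notch, collar within 4 mm of the prong tops; pin let go; spacer centred within 5 mm, square within 0.06 rad, gap at most 14.5 mm, pressed by the head with over 2 N, fingers on the head with over 3 N; all still; other pin within 10 mm of its place (x of pin_a in the frame of notch_a between -0.006 and 0.006 m and y of pin_a in the frame of notch_a between -0.018 and 0.014 m and z of pin_a in the frame of notch_a between -0.003 and 0.004 m and angle between pin_a's own z axis and vertical below 0.15 rad and x of spacer in the frame of stand_a between -0.0085 and -0.0045 m and y of spacer in the frame of stand_a between -0.005 and 0.005 m and z of spacer in the frame of stand_a between 0.073 and 0.083 m and angle between spacer's own z axis and vertical below 0.06 rad and contact force between the fingers and pin_a below 0.1 N and angle between the x axis of spacer and the x axis of stand_a, either way round below 0.06 rad and x of head_a in the frame of stand_a above -0.0145 m and contact force between spacer and head_a above 2 N and contact force between the fingers and head_a above 3 N and linear speed of each of spacer, pin_a below 0.02 m/s and distance of pin_b from where it was at the start of the episode below 0.01 m); the arm keeps its last pose, push and grip.
It fails at once if a loose part on the bench (fitting, knob or pipe cap) is moved by more than 30 mm (distance of any of fitting, knob, pipe_cap from where it was at the start of the episode above 0.03 m).
It fails at once if the spacer is forced against the narrow stand with more than 15 N (contact force between spacer and stand_b above 15 N).
It fails at once if the other stand's pin is drawn (moved by more than 15 mm) (distance of pin_b from where it was at the start of the episode above 0.015 m).
It fails at once if the spacer is squeezed with more than 60 N (contact force between spacer and head_a above 60 N).
It fails at once if the spacer is dropped (out of the fingers it moves faster than 0.5 m/s, a fall of over 12 mm) (contact force between the fingers and spacer below 0.05 N and linear speed of spacer above 0.5 m/s).
It also fails if it takes over 72 s, if anything falls off the work surface, if the arm or the gripper's body presses on something with over 40 N, if the wrist force passes 120 N, or if a joint passes its speed limit or range.

## Robot

A 6-joint arm with a two-finger parallel gripper is mounted at the origin on the work surface. World frame = base frame: x ahead of the robot, y to its left, z up, the work surface at z = 0. Lengths are in m, angles in rad, forces in N, time in s.
With the tool pointing down it reaches from about 0.35 to 0.85 m from the base axis. Payload 8.1 kg.
Tool frame: the origin (TCP) lies between the finger pads; the fingertips stand 19 mm ahead of it and the grasp point (between the pads) is the TCP; z points along the fingers, y is the line along which they close (so a half turn about z gives the same grasp; the last joint's range is limited). The gripper opens to 85 mm and grips with 20 to 120 N. Pads are 22 mm wide; open, the fingers measure 114 mm over their backs; the gripper's body (76 mm by 85 mm) begins 54 mm behind the grasp point. The pads swing forward as they close: fully open they stand 13 mm farther back than shut.
Start: joints at [1.033, 0.13, 1.488, -0, 1.523, -0.085], TCP at [0.262, 0.54, 0.25] pointing down, gripper open.
Joint ranges: [-2.96, 2.96], [-0.89, 2.26], [0.02, 2.5], [-1.34, 4.48], [0, 2.73], [-2.66, 2.66]. Speed limits (rad/s): [2.39, 2.39, 2.79, 3.14, 3.14, 3.14].

## Interface

Orientations are given as a unit quaternion [x, y, z, w].
In Python, from workcell import * gives the robot as it stands.
- The arm moves only by the tool drive_tool, never from a script. Its arguments are lists of equal length, an entry for each row: "xyz": the shift along the world's x, y, z in m, a list of three; "dr": the turn, a rotation vector about the world's x, y, z in rad, a list of three; "fingers": the finger opening in m, from 0 to 0.0854. A call has exactly 8 rows; each row shifts and turns the commanded pose from where the row before left it; what a row does not reach is not made up. A row lasts 1/8 s, in which the tool goes at most 62.5 mm and 10.7 degrees, less where a joint would pass 70% of its speed; a pose out of reach is approached as far as the arm can. A call is refused whole if a number of a shift passes 0.0625 or a number of a turn 0.188, either way. A call with a gripper value outside its range is refused whole. The fingers move at their own pace and stop on an object; "newtons" is the grip in N (left out, the last holds). Time passes only in rows, so rows that do not move let the fingers close, or fill a call up. It gives the time, the measured TCP pose, the force, the opening and the grip force at its end, in the units of the state.
- read_state(): the state, without advancing time (a new reading comes with each control period).
- grab_frame(name): name is "scene" or "top" or "wrist"; returns (picture, depth): 384x512x3 uint8, blue, green, red; 384x512 float32, m along the optical axis (not along the pixel's ray), 0 where there is no reading.
- calibration(name): a dict with "fov_y" (degrees; the focal length in pixels is half the picture's height over the tangent of half this angle, whatever the lens; pixels are square), "cx", "cy" (the principal point, pixels), "R" (3x3) and "t" (3): a world point X has camera coordinates R X + t. Camera axes: x right, y down, z forward; pixel columns grow to the right and rows downward; lengths in m; the calibration is good to about 2 mm. A picture is of the moment at which its call begins: read the wrist's pose just before it. calibration takes no time and is no camera call; for the wrist camera it gives the pose at the moment of the call.
- job_done(): hands the job in; it is judged then, once.
The state is a dict: "t": time; "q": joint angles; "joint_vel": joint speeds; "joint_torque": joint torques, N m; "position": TCP position; "tool_rot": TCP orientation; "contact_force": force on the tool from outside, world axes, zero at the start; "wrist_torque": the same for the moment, N m; "gripper_width": finger opening in m; "grasp_force": force on a finger pad.
Only numpy, scipy, OpenCV 4.12 (cv2) and the standard library are available. Lean on these libraries where they do the work, as an engineer would, in place of code of your own. Each camera call takes 0.05 s, during which the arm holds its last target. There are 200 camera calls.

## Working session

There is one attempt and no reset: what is moved stays moved. The work goes in short steps, Python scripts to look and compute and a tool call to move; the robot and the scene stay as the last step left them, time stands still between calls to the robot, and variables do not carry over. Pictures are saved under pics/ and viewed, at most 10 in all, crops included, and the job is handed in when it is done.

Besides the shell and the picture viewer there is one more tool, called after "Call:" in YAML: its name, and indented under it one key for each argument. drive_tool: Moves the arm, as the interface text tells. Its arguments: {"type":"object","properties":{"xyz":{"type":"array","items":{"type":"array","items":{"type":"number"}}},"dr":{"type":"array","items":{"type":"array","items":{"type":"number"}}},"fingers":{"type":"array","items":{"type":"number"}},"newtons":{"type":"number"}},"required":["xyz","dr","fingers"]}

```bash
mkdir -p pics
cat > h.py <<'E'
from workcell import *
import numpy as np, cv2
def cloud(name):
    c=calibration(name); im,d=grab_frame(name)
    f=192/np.tan(np.radians(c["fov_y"])/2)
    v,u=np.mgrid[0:384,0:512]
    P=np.stack([(u-c["cx"])*d/f,(v-c["cy"])*d/f,d],-1)
    W=(P-np.array(c["t"]))@np.array(c["R"]); W[d==0]=np.nan
    return im,W
E
python3 - <<'E'
from h import *
s=read_state(); print(s)
a=[]
for n in("scene","top"):
    im,W=cloud(n); np.savez(f"{n}.npz",im=im,W=W); a.append(im)
    cv2.imwrite(f"pics/{n}.png",cv2.resize(im,(800,600)))
    c=calibration(n); print(n,c)
E
```

```text
{'t': 0.0, 'q': array([ 1.03260504e+00,  1.31151455e-01,  1.48928368e+00,  2.41339167e-06,
        1.52303205e+00, -8.53764679e-02]), 'joint_vel': array([-0.00111116,  0.00081131, -0.0028512 , -0.00047932, -0.00033311,
        0.00021751]), 'joint_torque': array([ 3.23060622e-04, -5.69400179e+01, -5.00548804e+01,  2.98228292e-05,
        1.44785739e-02,  6.09049084e-05]), 'position': array([0.26219464, 0.53909411, 0.2492478 ]), 'tool_rot': array([ 2.24478033e-01,  9.74478699e-01, -8.91709950e-04, -2.88660467e-04]), 'contact_force': array([-0.04859104,  0.64107677, -0.46829329]), 'wrist_torque': array([-0.01464167,  0.0094895 ,  0.03626815]), 'grasp_force': 0.0, 'gripper_width': 0.0854027532074306}
scene {'fov_y': 51.858521917849906, 'cx': 253.60486197403188, 'cy': 190.47893193941394, 'R': array([[-0.89004105,  0.45561152,  0.01565489],
       [ 0.31817868,  0.64542447, -0.69439872],
       [-0.32648011, -0.61306231, -0.71942014]]), 't': array([ 0.47529207, -0.09175533,  1.25154345])}
top {'fov_y': 56.016639463654776, 'cx': 258.7515899922474, 'cy': 186.57260675135242, 'R': array([[-0.00415156, -0.99997055,  0.00645507],
       [-0.98915848,  0.00315892, -0.14681797],
       [ 0.14679325, -0.00699461, -0.98914247]]), 't': array([-0.01371001,  0.52242261,  1.04484287])}
```

View pics/scene.png

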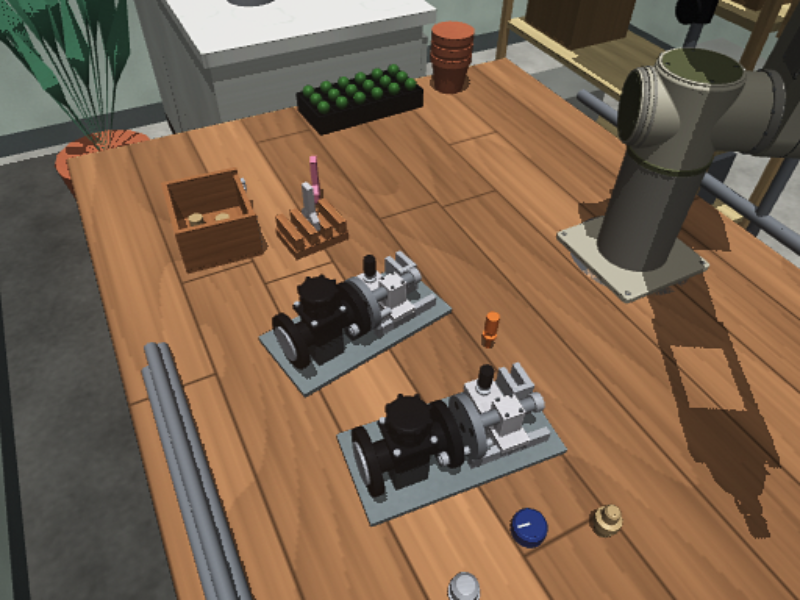

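View pics/top.png

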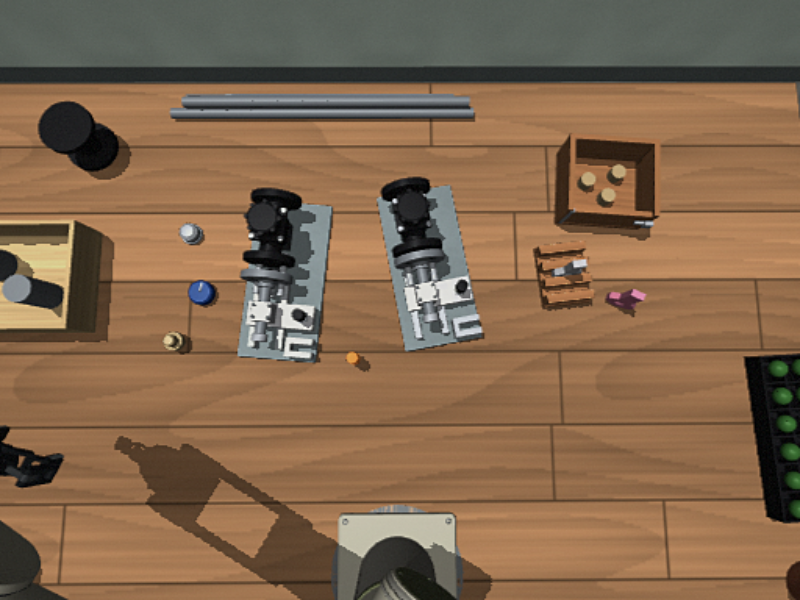

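The scene view shows the near stand (y>0, scene (455,430), top (265,280)) with a visibly wider gap than the far one (top (425,260)).
- **Spacer candidates:** the grey plate in the rack at top (572,268), and a pink look-alike at top (627,298). I choose the grey one.
- **Pin candidates:** the near stand's black grip at top (299,316), the far stand's black grip at (461,287), and the orange one at (352,358). I choose the near stand's, once the gap is checked.

```bash
cat >> h.py <<'E'
def plates(sets):
    out={}
    for nm,(ylo,yhi) in {"L":(0.0,0.35),"R":(-0.3,0.05)}.items():
        Q=[]
        for im,W in sets:
            hsv=cv2.cvtColor(im,cv2.COLOR_BGR2HSV)
            x,y,z=W[...,0],W[...,1],W[...,2]
            m=(abs(z-.012)<.006)&(x>.25)&(x<.85)&(y>ylo)&(y<yhi)&(hsv[...,0]>75)&(hsv[...,0]<115)
            n,l,st,_=cv2.connectedComponentsWithStats(m.astype(np.uint8))
            Q.append(W[m&np.isin(l,[i for i in range(1,n) if st[i,4]>20])])
        out[nm]=Q
    return out
E
python3 - <<'E'
from h import *
S=[(lambda d:(d["im"],d["W"]))(np.load(n+".npz")) for n in("scene","top")]
p=plates(S)
for k,Q in p.items():
    for q,n in zip(Q,("scene","top")):
        if len(q)>10:
            (c,s,a)=cv2.minAreaRect((q[:,:2]*1000).astype(np.float32)); print(k,n,len(q),np.round(c,1),np.round(s,1),round(a,2),"z",np.median(q[:,2]))
# objects by colour in each view
im,W=S[1]
for nm,(u,v) in dict(pinL=(299,316),pinR=(461,287),orange=(352,358),fit=(173,341),knob=(201,292),cap=(190,233),sp=(565,269),sp2=(580,266),pink=(627,298)).items():
    u=int(u*.64);v=int(v*.64); print(nm,np.round(W[v,u],3),im[v,u])
# combined orthographic height map of left and right stand
for n,(im,W) in zip(("s","t"),S):
    crops=im
a,b=[cv2.resize(i,None,fx=4,fy=4,interpolation=cv2.INTER_CUBIC) for i in (S[0][0][215:350,205:365],S[1][0][110:240,145:225])]
cv2.imwrite("pics/c.png",np.hstack([cv2.resize(a,(440,372)),cv2.resize(b,(229,372))]))
E
```

```text
L scene 3160 [562.8 152.8] [305.4 326.4] 89.96 z 0.011445122468644178
L top 2656 [554.8 154.6] [305.6 326.9] 89.86 z 0.012661748245540724
R scene 1682 [579.  -63.4] [314.8 152.5] 10.45 z 0.011318755849203
R top 2296 [577.8 -62.3] [313.3 150.8] 10.45 z 0.012286350917490757
pinL [0.47  0.175 0.099] [57 54 54]
pinR [ 0.524 -0.118  0.096] [39 36 36]
orange [0.395 0.081 0.083] [ 75 153 220]
fit [0.429 0.417 0.056] [100 134 151]
knob [0.527 0.381 0.025] [120  83  67]
cap [0.641 0.406 0.03 ] [226 231 229]
sp [ 0.559 -0.314  0.077] [88 85 85]
sp2 [ 0.555 -0.328  0.124] [197 194 194]
pink [ 0.504 -0.424  0.086] [47 38 68]
```

View pics/c.png

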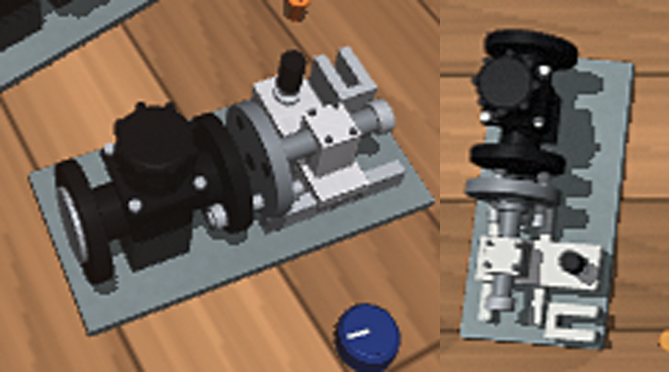

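The crop confirms the near stand has the wide gap (about one flange thickness), with its black-gripped pin and its notch on the world -y side.

Run:
```python
from h import *
S=[(lambda d:(d["im"],d["W"]))(np.load(n+".npz")) for n in("scene","top")]
for (im,W),n in zip(S,("scene","top")):
    hsv=cv2.cvtColor(im,cv2.COLOR_BGR2HSV); x,y,z=[W[...,i] for i in range(3)]
    m=(abs(z-.012)<.005)&(x>.25)&(x<.85)&(y>.09)&(y<.35)&(hsv[...,0]>75)&(hsv[...,0]<115)
    nn,l,st,_=cv2.connectedComponentsWithStats(m.astype(np.uint8))
    q=W[m&np.isin(l,[i for i in range(1,nn) if st[i,4]>40])]
    c,s,a=cv2.minAreaRect((q[:,:2]*1000).astype(np.float32)); print(n,np.round(c,1),np.round(s,1),round(a,2))
    th=np.radians(a if s[0]>s[1] else a-90); R=np.array([[np.cos(th),-np.sin(th)],[np.sin(th),np.cos(th)]])
    o=np.array(c)/1000-R@[-.0175,-.020]; print("origin",o,"yaw",np.degrees(th))
    L=np.stack([*( (W[...,:2]-o)@R ).transpose(2,0,1),z],-1)
    g=lambda lo,hi:L[np.all((L>lo)&(L<hi),-1)]
    for nm,lo,hi in(("grip",(-.14,-.1,.068),(-.04,-.03,.11)),("griptop",(-.14,-.1,.09),(-.04,-.03,.11)),("flange valve+head top",(-.06,-.03,.10),(.03,.03,.13)),("prongs",(-.18,-.1,.045),(-.12,-.03,.056)),("pipeclamp",(-.15,-.03,.085),(-.05,.03,.1))):
        p=g(lo,hi)
        if len(p): print(nm,len(p),np.round(p.min(0),3),np.round(p.max(0),3),np.round(np.median(p,0),3))
    p=g((-.06,-.03,.10),(.03,.03,.13)); print(np.histogram(p[:,0],np.arange(-.06,.032,.005))[0])
```

```text
scene [554.  217.4] [152.1 313.6] 84.73
origin [0.57323271 0.23569791] yaw -5.2664642333984375
grip 120 [-0.102 -0.079  0.068] [-0.08  -0.056  0.099] [-0.089 -0.064  0.092]
griptop 65 [-0.102 -0.079  0.09 ] [-0.08  -0.057  0.099] [-0.092 -0.067  0.095]
flange valve+head top 496 [-0.035 -0.03   0.1  ] [0.025 0.03  0.128] [-0.02   0.004  0.119]
prongs 207 [-0.17  -0.094  0.045] [-0.131 -0.042  0.053] [-0.15  -0.064  0.049]
pipeclamp 412 [-0.148 -0.019  0.085] [-0.05   0.018  0.097] [-0.094  0.001  0.092]
[  0   0   0   0   0  52  53 140   7   0   0   4  59  59 119   2   0   1]
top [551.9 219.6] [151.4 313. ] 84.76
origin [0.57113375 0.23787752] yaw -5.2398681640625
grip 58 [-0.102 -0.077  0.068] [-0.08  -0.057  0.101] [-0.092 -0.068  0.096]
griptop 48 [-0.101 -0.076  0.091] [-0.08  -0.057  0.101] [-0.092 -0.067  0.097]
flange valve+head top 272 [-0.034 -0.03   0.1  ] [0.029 0.03  0.13 ] [ 0.    -0.002  0.122]
prongs 148 [-0.167 -0.092  0.045] [-0.131 -0.042  0.056] [-0.148 -0.064  0.051]
pipeclamp 294 [-0.145 -0.018  0.085] [-0.051  0.018  0.099] [-0.096 -0.001  0.093]
[ 0  0  0  0  0 49 41 38  4  0  0  2 59 37 37  0  2  3]
```

Call:
drive_tool:
  xyz:
    - [0.026, -0.045, 0.001]
    - [0.026, -0.045, 0.001]
    - [0.026, -0.045, 0.001]
    - [0.026, -0.045, 0.001]
    - [0.026, -0.045, 0.001]
    - [0.026, -0.045, 0.001]
    - [0.026, -0.045, 0.001]
    - [0.026, -0.045, 0.001]
  dr:
    - [0, 0, -0.151]
    - [0, 0, -0.151]
    - [0, 0, -0.151]
    - [0, 0, -0.151]
    - [0, 0, -0.151]
    - [0, 0, -0.151]
    - [0, 0, -0.151]
    - [0, 0, -0.151]
  fingers: [0.05, 0.05, 0.05, 0.05, 0.05, 0.05, 0.05, 0.05]
  newtons: 40

```text
t: 1.1
position: [0.4709, 0.1779, 0.258]
tool_rot: [0.74, 0.673, -0.0, -0.0]
contact_force: [0.0, 0.6, 0.5]
gripper_width: 0.0499
grasp_force: 0.0
```

```bash
cat >> h.py <<'E'
from scipy.spatial.transform import Rotation as Ro
def pose():
    s=read_state(); R=Ro.from_quat(s["tool_rot"]).as_matrix()
    print("t",round(s["t"],2),"pos",np.round(s["position"],4),"yaw_y",round(np.degrees(np.arctan2(R[1,1],R[0,1])),2),"z",np.round(R[:,2],3),"F",np.round(s["contact_force"],1),"w",round(s["gripper_width"],4),"g",round(s["grasp_force"],1)); return s
E
python3 - <<'E'
from h import *
pose(); c=calibration("wrist"); R=np.array(c["R"]); print("cam",-R.T@c["t"],"fwd",R[2],"right",R[0])
im,W=cloud("wrist"); np.savez("w1.npz",im=im,W=W); cv2.imwrite("pics/w1.png",im)
E
```

```text
t 1.1 pos [0.4709 0.1779 0.258 ] yaw_y -5.44 z [-0. -0. -1.] F [0.  0.6 0.5] w 0.0499 g 0.0
cam [0.47844967 0.25547482 0.3818306 ] fwd [-0.03010759 -0.3031135  -0.95247873] right [ 0.9955295  -0.09444055 -0.00141398]
```

View pics/w1.png

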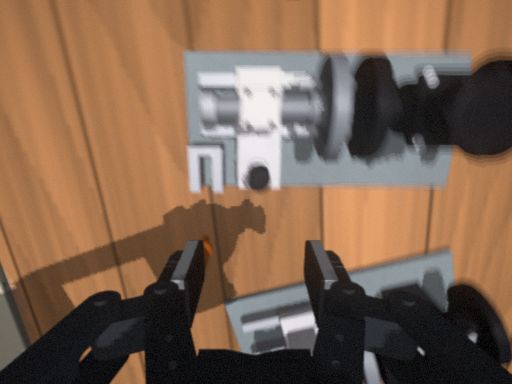

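The wrist view shows the pin grip at (259,177), the notch slot at (206,172) and the wide gap near (353,105), all free around. Next I refine pin, notch and stand pose from this depth.

```bash
cat >> h.py <<'E'
YAW=np.radians(-5.25); O=np.array([.572,.2368])
RS=np.array([[np.cos(YAW),-np.sin(YAW)],[np.sin(YAW),np.cos(YAW)]])
def loc(W): return np.concatenate([(W[...,:2]-O)@RS,W[...,2:]],-1)
def wor(x,y): return O+RS@np.array([x,y])
def box(L,lo,hi):
    p=L[np.all((L>lo)&(L<hi),-1)]; 
    if len(p): print(len(p),"lo",np.round(np.percentile(p,2,0),4),"hi",np.round(np.percentile(p,98,0),4),"med",np.round(np.median(p,0),4))
    return p
E
python3 - <<'E'
from h import *
d=np.load("w1.npz"); im,W=d["im"],d["W"]; L=loc(W)
q=L[:215][(abs(L[:215,:,2]-.012)<.004)&(L[:215,:,1]>-.12)]
c,s,a=cv2.minAreaRect((q[:,:2]*1000).astype(np.float32)); print("plate local centre (-17.5,-20)",c,s,a)
print("griptop");p=box(L,(-.12,-.1,.088),(-.06,-.03,.105)); print(cv2.minEnclosingCircle((p[:,:2]*1000).astype(np.float32)))
print("grip");p=box(L,(-.12,-.1,.066),(-.06,-.03,.105))
print("prongs");p=box(L,(-.18,-.12,.044),(-.12,-.03,.056))
for y in(-.09,-.08,-.07,-.06,-.05):
    r=np.sort(p[abs(p[:,1]-y)<.003,0]); g=np.diff(r); i=g.argmax(); print(y,r[0],r[i],r[i+1],r[-1])
m=p[abs(p[:,0]+.15)<.004]; print("slot end y",m[:,1].min())
print("carriage");box(L,(-.12,-.12,.036),(-.06,-.03,.050))
print("headflange");box(L,(-.06,-.06,.09),(-.012,.06,.13)); print("valvefl");box(L,(-.01,-.06,.09),(.025,.06,.13));
E
```

```text
plate local centre (-17.5,-20) (-18.504379272460938, -19.995933532714844) (315.17144775390625, 151.91259765625) 0.1469050943851471
griptop
418 lo [-0.1021 -0.0765  0.0897] hi [-0.0831 -0.0567  0.0975] med [-0.0926 -0.0661  0.0958]
((-92.73108673095703, -66.97018432617188), 10.789874076843262)
grip
519 lo [-0.1026 -0.076   0.0681] hi [-0.0831 -0.0564  0.0974] med [-0.0926 -0.064   0.0956]
prongs
1116 lo [-0.1683 -0.0909  0.046 ] hi [-0.1329 -0.0423  0.0516] med [-0.1517 -0.0633  0.0501]
-0.09 -0.16863435011921277 -0.15772751810293964 -0.143248044299092 -0.13296965964449103
-0.08 -0.16807248868824082 -0.15766139298901932 -0.14383750963115724 -0.13276777893946873
-0.07 -0.16879131876244366 -0.15774622907287736 -0.1434943632466571 -0.13277945921550144
-0.06 -0.16927331697970627 -0.1577776503081369 -0.1436913656285076 -0.13273730384717963
-0.05 -0.16826636276429263 -0.1573147165729364 -0.15622755903695637 -0.1327810807822691
slot end y -0.05037107711779655
carriage
1640 lo [-0.1152 -0.0859  0.0446] hi [-0.0706 -0.0309  0.0477] med [-0.0932 -0.0511  0.0461]
headflange
2819 lo [-0.0448 -0.04    0.0908] hi [-0.0216  0.0419  0.1259] med [-0.032   0.0021  0.115 ]
valvefl
2960 lo [-0.0012 -0.0402  0.0916] hi [0.0127 0.0417 0.1258] med [0.0016 0.0028 0.1151]
```

Call:
drive_tool:
  xyz:
    - [0.0027, 0.0007, -0.03]
    - [0, 0, -0.03]
    - [0, 0, -0.03]
    - [0, 0, -0.03]
    - [0, 0, -0.03]
    - [0, 0, -0.018]
    - [0, 0, -0.01]
    - [0, 0, 0]
  dr:
    - [0, 0, 0.003]
    - [0, 0, 0]
    - [0, 0, 0]
    - [0, 0, 0]
    - [0, 0, 0]
    - [0, 0, 0]
    - [0, 0, 0]
    - [0, 0, 0]
  fingers: [0.05, 0.05, 0.05, 0.05, 0.05, 0.05, 0.05, 0.05]

```text
t: 2.15
position: [0.473, 0.1803, 0.0801]
tool_rot: [0.737, 0.676, -0.0, -0.0]
contact_force: [-0.3, 1.0, 0.7]
gripper_width: 0.0498
grasp_force: 0.0
```

Call:
drive_tool:
  xyz:
    - [0, 0, 0]
    - [0, 0, 0]
    - [0, 0, 0]
    - [0, 0, 0]
    - [0, 0, 0.004]
    - [0, 0, 0.008]
    - [0, 0, 0.008]
    - [0, 0, 0]
  dr:
    - [0, 0, 0]
    - [0, 0, 0]
    - [0, 0, 0]
    - [0, 0, 0]
    - [0, 0, 0]
    - [0, 0, 0]
    - [0, 0, 0]
    - [0, 0, 0]
  fingers: [0.015, 0.015, 0.015, 0.015, 0.015, 0.015, 0.015, 0.015]
  newtons: 40

```text
t: 3.15
position: [0.4737, 0.1804, 0.1013]
tool_rot: [0.737, 0.676, 0.001, 0.0]
contact_force: [-0.1, 1.1, -0.1]
gripper_width: 0.0207
grasp_force: 39.4
```

Call:
drive_tool:
  xyz:
    - [0, 0, 0.01]
    - [0, 0, 0.018]
    - [0, 0, 0.01]
    - [-0.014, 0.0013, 0]
    - [-0.02, 0.0018, 0]
    - [-0.0165, 0.0015, 0]
    - [-0.0075, 0.0007, 0]
    - [0, 0, 0]
  dr:
    - [0, 0, 0]
    - [0, 0, 0]
    - [0, 0, 0]
    - [0, 0, 0]
    - [0, 0, 0]
    - [0, 0, 0]
    - [0, 0, 0]
    - [0, 0, 0]
  fingers: [0.015, 0.015, 0.015, 0.015, 0.015, 0.015, 0.015, 0.015]

```text
t: 4.15
position: [0.4145, 0.1856, 0.1381]
tool_rot: [0.737, 0.676, -0.0, -0.0]
contact_force: [0.3, -0.0, 0.0]
gripper_width: 0.0208
grasp_force: 39.5
```

Run:
```python
from h import *
s=pose(); print("tcp local",loc(s["position"]))
im,W=cloud("wrist"); L=loc(W); cv2.imwrite("pics/w2.png",im)
ims,Ws=cloud("scene"); Ls=loc(Ws)
for l in(L,Ls):
    print("prongs");p=box(l,(-.18,-.12,.047),(-.12,-.03,.053))
    print("above notch");box(l,(-.18,-.10,.056),(-.12,-.035,.105))
cv2.imwrite("pics/s2.png",np.hstack([cv2.resize(ims[195:285,280:380],(400,360),interpolation=2),cv2.resize(im,(400,360))]))
```

```text
t 4.15 pos [0.4145 0.1856 0.1381] yaw_y -4.95 z [-0. -0. -1.] F [ 0.3 -0.   0. ] w 0.0208 g 39.5
tcp local [-0.1521329  -0.06536507  0.13808744]
prongs
2039 lo [-0.1681 -0.0864  0.0483] hi [-0.133  -0.0423  0.0514] med [-0.1487 -0.059   0.0501]
above notch
158 lo [-0.1619 -0.0664  0.0759] hi [-0.1422 -0.0559  0.1048] med [-0.1521 -0.0629  0.0847]
prongs
168 lo [-0.1666 -0.0938  0.0473] hi [-0.1311 -0.0441  0.0518] med [-0.1451 -0.0634  0.0494]
above notch
28 lo [-0.1519 -0.0737  0.0748] hi [-0.1401 -0.0587  0.1044] med [-0.1468 -0.0657  0.0879]
```

View pics/s2.png

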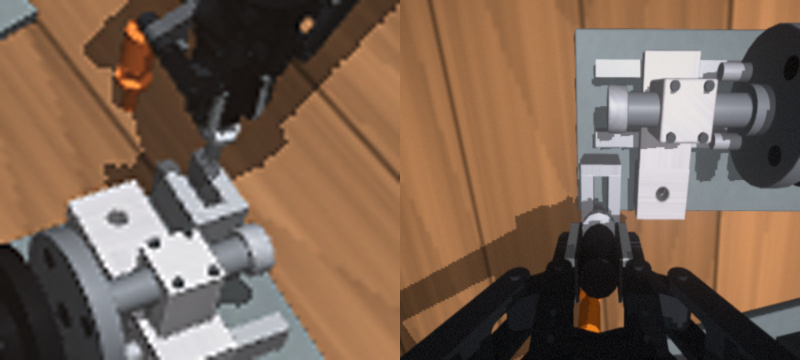

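The pin is held upright in the fingers at right panel (600,240), its collar about 1.5 mm short of the slot centre along x, and the bore in the carriage is empty. I nudge +1.5 mm and lower.

Call:
drive_tool:
  xyz:
    - [0.0015, -0.0005, 0]
    - [0, 0, -0.01]
    - [0, 0, -0.012]
    - [0, 0, -0.012]
    - [0, 0, -0.01]
    - [0, 0, -0.006]
    - [0, 0, -0.003]
    - [0, 0, 0]
  dr:
    - [0, 0, 0]
    - [0, 0, 0]
    - [0, 0, 0]
    - [0, 0, 0]
    - [0, 0, 0]
    - [0, 0, 0]
    - [0, 0, 0]
    - [0, 0, 0]
  fingers: [0.015, 0.015, 0.015, 0.015, 0.015, 0.015, 0.015, 0.015]

```text
t: 5.25
position: [0.417, 0.1852, 0.0857]
tool_rot: [0.737, 0.676, 0.0, 0.0]
contact_force: [-0.1, 0.6, -0.8]
gripper_width: 0.0208
grasp_force: 39.5
```

Run:
```python
from h import *
s=pose(); print("tcp local",loc(s["position"]))
```

```text
t 5.25 pos [0.417  0.1852 0.0857] yaw_y -4.98 z [ 0.001  0.    -1.   ] F [-0.1  0.6 -0.8] w 0.0208 g 39.5
tcp local [-0.14962357 -0.06559964  0.08568005]
```

Call:
drive_tool:
  xyz:
    - [0, 0, -0.001]
    - [0, 0, -0.001]
    - [0, 0, 0]
    - [0, 0, 0]
    - [0, 0, 0]
    - [0, 0, 0]
    - [0, 0, 0.015]
    - [0, 0, 0.03]
  dr:
    - [0, 0, 0]
    - [0, 0, 0]
    - [0, 0, 0]
    - [0, 0, 0]
    - [0, 0, 0]
    - [0, 0, 0]
    - [0, 0, 0]
    - [0, 0, 0]
  fingers: [0.015, 0.015, 0.045, 0.045, 0.045, 0.045, 0.045, 0.045]

```text
t: 6.25
position: [0.4157, 0.1848, 0.1284]
tool_rot: [0.737, 0.676, -0.001, -0.001]
contact_force: [-0.3, 0.6, -0.5]
gripper_width: 0.0446
grasp_force: 0.0
```

Call:
drive_tool:
  xyz:
    - [0, 0, 0.05]
    - [0, 0, 0.05]
    - [0, 0, 0.05]
    - [0.015, -0.06, 0]
    - [0.015, -0.06, 0]
    - [0.015, -0.06, 0]
    - [0.015, -0.06, 0]
    - [0.015, -0.06, 0]
  dr:
    - [0, 0, 0]
    - [0, 0, 0]
    - [0, 0, 0]
    - [0, 0, 0]
    - [0, 0, 0]
    - [0, 0, 0]
    - [0, 0, 0]
    - [0, 0, 0]
  fingers: [0.045, 0.045, 0.045, 0.045, 0.045, 0.045, 0.045, 0.045]

```text
t: 7.25
position: [0.4919, -0.117, 0.2798]
tool_rot: [0.737, 0.676, 0.001, 0.001]
contact_force: [0.7, 0.6, 0.8]
gripper_width: 0.0451
grasp_force: 0.0
```

Run:
```python
from h import *
s=pose()
im,W=cloud("top"); L=loc(W); np.savez("t3.npz",im=im,W=W)
print("pin grip: expect z to .100 at (-.1505,-.066)");box(L,(-.18,-.11,.06),(-.12,-.03,.12))
print("head");box(L,(-.06,-.06,.10),(-.012,.06,.13)); print("valve");box(L,(-.01,-.06,.10),(.025,.06,.13))
# spacer from scene+top at start
for n in("scene","top"):
    d=np.load(n+".npz"); w=d["W"]; p=box(w,(.5,-.40,.08),(.62,-.25,.14)); c=cv2.minAreaRect((p[:,:2]*1000).astype(np.float32)); print(n,c)
    p=box(w,(.47,-.41,.042),(.62,-.23,.056)); print("rack walls",cv2.minAreaRect((p[:,:2]*1000).astype(np.float32)))
```

```text
t 7.25 pos [ 0.4919 -0.117   0.2798] yaw_y -4.99 z [ 0.002 -0.    -1.   ] F [0.7 0.6 0.8] w 0.0451 g 0.0
pin grip: expect z to .100 at (-.1505,-.066)
62 lo [-0.1593 -0.0769  0.0698] hi [-0.1406 -0.057   0.1045] med [-0.1496 -0.0677  0.0999]
head
179 lo [-0.0346 -0.0403  0.1005] hi [-0.021   0.0394  0.1276] med [-0.0288 -0.0038  0.1189]
valve
184 lo [-0.0008 -0.0387  0.1005] hi [0.0155 0.0395 0.1278] med [ 0.0047 -0.0023  0.1187]
114 lo [ 0.5528 -0.3405  0.0813] hi [ 0.5683 -0.3148  0.1294] med [ 0.5635 -0.3213  0.1105]
scene ((560.6478881835938, -328.5760498046875), (15.933061599731445, 27.874258041381836), 9.293554306030273)
469 lo [ 0.5043 -0.371   0.0427] hi [ 0.6176 -0.2804  0.0535] med [ 0.5699 -0.3184  0.049 ]
rack walls ((562.0811157226562, -327.4049987792969), (114.04076385498047, 91.771240234375), 7.886354446411133)
84 lo [ 0.5524 -0.3365  0.0832] hi [ 0.5661 -0.3131  0.1319] med [ 0.5573 -0.3204  0.1243]
top ((559.9910888671875, -324.5660095214844), (13.602445602416992, 24.242279052734375), 6.023628234863281)
674 lo [ 0.5035 -0.3699  0.0436] hi [ 0.6161 -0.2789  0.0536] med [ 0.5514 -0.3204  0.0495]
rack walls ((559.8287963867188, -324.855712890625), (113.23876953125, 91.09532928466797), 7.179667949676514)
```

Call:
drive_tool:
  xyz:
    - [0.0136, -0.042, -0.004]
    - [0.0136, -0.042, -0.004]
    - [0.0136, -0.042, -0.004]
    - [0.0136, -0.042, -0.004]
    - [0.0136, -0.042, -0.004]
    - [0, 0, 0]
    - [0, 0, 0]
    - [0, 0, 0]
  dr:
    - [0, 0, 0.0436]
    - [0, 0, 0.0436]
    - [0, 0, 0.0436]
    - [0, 0, 0.0436]
    - [0, 0, 0.0436]
    - [0, 0, 0]
    - [0, 0, 0]
    - [0, 0, 0]
  fingers: [0.04, 0.04, 0.04, 0.04, 0.04, 0.04, 0.04, 0.04]

```text
t: 8.3
position: [0.5598, -0.3241, 0.2593]
tool_rot: [0.659, 0.752, 0.0, 0.0]
contact_force: [-0.2, 0.5, 0.2]
gripper_width: 0.0404
grasp_force: 0.0
```

Run:
```python
from h import *
s=pose()
im,W=cloud("wrist"); np.savez("w4.npz",im=im,W=W); cv2.imwrite("pics/w4.png",im)
p=box(W,(.52,-.36,.08),(.60,-.29,.14)); print(cv2.minAreaRect((p[:,:2]*1000).astype(np.float32)))
t=box(W,(.52,-.36,.122),(.60,-.29,.14)); print("tabtop",cv2.minAreaRect((t[:,:2]*1000).astype(np.float32)))
t=box(W,(.48,-.40,.046),(.64,-.26,.054)); print("walls",cv2.minAreaRect((t[:,:2]*1000).astype(np.float32)))
```

```text
t 8.3 pos [ 0.5598 -0.3241  0.2593] yaw_y 7.55 z [ 0.001 -0.    -1.   ] F [-0.2  0.5  0.2] w 0.0404 g 0.0
584 lo [ 0.5515 -0.3387  0.0841] hi [ 0.5651 -0.3149  0.1293] med [ 0.5581 -0.3219  0.1277]
((558.8717651367188, -327.3108215332031), (12.843595504760742, 24.661176681518555), 8.05937671661377)
430 lo [ 0.552  -0.3388  0.1231] hi [ 0.5653 -0.3152  0.1294] med [ 0.5585 -0.3265  0.1281]
tabtop ((558.623046875, -327.4111328125), (12.121650695800781, 24.60797691345215), 7.568701267242432)
5010 lo [ 0.5024 -0.3716  0.0483] hi [ 0.6139 -0.2819  0.0516] med [ 0.5535 -0.3239  0.0501]
walls ((558.3750610351562, -327.3512878417969), (113.17972564697266, 90.06797790527344), 6.564062118530273)
```

View pics/w4.png

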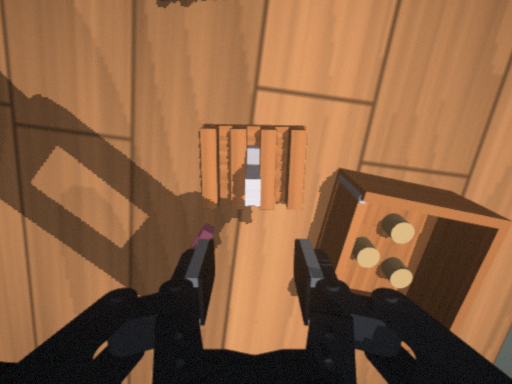

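The wrist view shows the aluminium tab in the middle slot at (253,190), with the pink look-alike off at (205,235). I descend on the aluminium one and grip it across its thickness.

Call:
drive_tool:
  xyz:
    - [-0.0012, -0.0032, -0.02]
    - [0, 0, -0.03]
    - [0, 0, -0.03]
    - [0, 0, -0.03]
    - [0, 0, -0.02]
    - [0, 0, -0.01]
    - [0, 0, -0.003]
    - [0, 0, 0]
  dr:
    - [0, 0, -0.005]
    - [0, 0, 0]
    - [0, 0, 0]
    - [0, 0, 0]
    - [0, 0, 0]
    - [0, 0, 0]
    - [0, 0, 0]
    - [0, 0, 0]
  fingers: [0.04, 0.04, 0.04, 0.04, 0.04, 0.04, 0.04, 0.04]

```text
t: 9.35
position: [0.559, -0.3285, 0.1162]
tool_rot: [0.661, 0.75, 0.0, 0.001]
contact_force: [0.4, -0.6, -0.0]
gripper_width: 0.0404
grasp_force: 0.0
```

Call:
drive_tool:
  xyz:
    - [0, 0, 0]
    - [0, 0, 0]
    - [0, 0, 0]
    - [0, 0, 0]
    - [0, 0, 0]
    - [0, 0, 0.003]
    - [0, 0, 0.007]
    - [0, 0, 0]
  dr:
    - [0, 0, 0]
    - [0, 0, 0]
    - [0, 0, 0]
    - [0, 0, 0]
    - [0, 0, 0]
    - [0, 0, 0]
    - [0, 0, 0]
    - [0, 0, 0]
  fingers: [0.005, 0.005, 0.005, 0.005, 0.005, 0.005, 0.005, 0.005]
  newtons: 60

```text
t: 10.35
position: [0.5586, -0.3283, 0.1259]
tool_rot: [0.661, 0.75, -0.0, 0.0]
contact_force: [0.7, 0.8, -1.9]
gripper_width: 0.0121
grasp_force: 58.7
```

Call:
drive_tool:
  xyz:
    - [0, 0, 0.015]
    - [0, 0, 0.03]
    - [0, 0, 0.035]
    - [0, 0, 0.035]
    - [0, 0.01, 0.035]
    - [0, 0.02, 0.025]
    - [0, 0.03, 0]
    - [0, 0.04, 0]
  dr:
    - [0, 0, 0]
    - [0, 0, 0]
    - [0, 0, 0]
    - [0, 0, 0]
    - [0, 0, 0]
    - [0, 0, 0]
    - [0, 0, -0.02]
    - [0, 0, -0.02]
  fingers: [0.005, 0.005, 0.005, 0.005, 0.005, 0.005, 0.005, 0.005]

```text
t: 11.35
position: [0.5582, -0.228, 0.3018]
tool_rot: [0.677, 0.736, -0.0, 0.001]
contact_force: [0.4, 0.8, -0.7]
gripper_width: 0.012
grasp_force: 59.2
```

Call:
drive_tool:
  xyz:
    - [0, 0.045, 0]
    - [0, 0.045, 0]
    - [0, 0.045, 0]
    - [0, 0.045, 0]
    - [0, 0.045, 0]
    - [0, 0.045, 0]
    - [0, 0.045, 0]
    - [0.0026, 0.045, 0]
  dr:
    - [0, 0, -0.022]
    - [0, 0, -0.022]
    - [0, 0, -0.022]
    - [0, 0, -0.022]
    - [0, 0, -0.022]
    - [0, 0, -0.022]
    - [0, 0, -0.022]
    - [0, 0, -0.022]
  fingers: [0.005, 0.005, 0.005, 0.005, 0.005, 0.005, 0.005, 0.005]

```text
t: 12.35
position: [0.5607, 0.133, 0.3015]
tool_rot: [0.738, 0.674, 0.0, 0.0]
contact_force: [1.0, -1.2, -1.1]
gripper_width: 0.0122
grasp_force: 59.2
```

Call:
drive_tool:
  xyz:
    - [0, 0.04, 0]
    - [0, 0.03, 0]
    - [0, 0.02, 0]
    - [0, 0.012, 0]
    - [0, 0.004, 0]
    - [0, 0, 0]
    - [0, 0, 0]
    - [0, 0, 0]
  dr:
    - [0, 0, 0]
    - [0, 0, 0]
    - [0, 0, 0]
    - [0, 0, 0]
    - [0, 0, 0]
    - [0, 0, 0]
    - [0, 0, 0]
    - [0, 0, 0]
  fingers: [0.005, 0.005, 0.005, 0.005, 0.005, 0.005, 0.005, 0.005]

```text
t: 13.35
position: [0.5612, 0.2372, 0.3004]
tool_rot: [0.738, 0.674, -0.0, 0.0]
contact_force: [-0.5, -0.9, -1.6]
gripper_width: 0.0121
grasp_force: 59.2
```

Run:
```python
from h import *
s=pose(); print("local",loc(s["position"]))
im,W=cloud("wrist"); L=loc(W); np.savez("w5.npz",im=im,W=W); cv2.imwrite("pics/w5.png",im)
print("head");p=box(L,(-.06,-.06,.115),(-.013,.06,.13));print("valve");q=box(L,(-.01,-.06,.115),(.03,.06,.13))
for y in(-.02,0,.02):
    a=p[abs(p[:,1]-y)<.006,0];b=q[abs(q[:,1]-y)<.006,0]
    print(y,len(a),len(b),a.max() if len(a) else 0,b.min() if len(b) else 0)
print("spacer");r=box(L,(-.05,-.05,.17),(.04,.05,.27))
```

```text
t 13.35 pos [0.5612 0.2372 0.3004] yaw_y -5.2 z [ 0. -0. -1.] F [-0.5 -0.9 -1.6] w 0.0121 g 59.2
local [-0.01079401 -0.00055359  0.30035084]
head
762 lo [-0.0344 -0.0277  0.1156] hi [-0.0208  0.0282  0.1262] med [-0.028   0.005   0.1231]
valve
784 lo [-0.0007 -0.0276  0.1156] hi [0.0128 0.0282 0.1263] med [0.006 0.004 0.123]
-0.02 114 120 -0.022845722950728613 0.00024186430926083016
0 166 172 -0.020789408730368258 -0.00083715219211696
0.02 186 182 -0.020768065731297868 -0.00011009242169794504
spacer
1077 lo [-0.0173  0.0121  0.2215] hi [-0.0048  0.0266  0.2688] med [-0.0108  0.0186  0.2485]
```

View pics/w5.png

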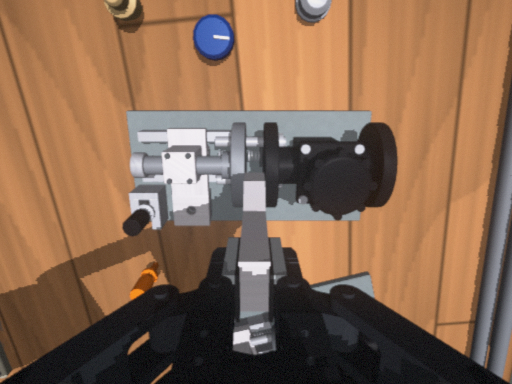

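The spacer (bottom at (255,190)) lies over the gap between the grey and black flanges. The numbers put its centre at x −11.0 mm against the gap centre at −10.7 mm, so I lower it.

Call:
drive_tool:
  xyz:
    - [0.0003, 0, -0.02]
    - [0, 0, -0.025]
    - [0, 0, -0.025]
    - [0, 0, -0.02]
    - [0, 0, -0.02]
    - [0, 0, -0.018]
    - [0, 0, -0.012]
    - [0, 0, 0]
  dr:
    - [0, 0, 0]
    - [0, 0, 0]
    - [0, 0, 0]
    - [0, 0, 0]
    - [0, 0, 0]
    - [0, 0, 0]
    - [0, 0, 0]
    - [0, 0, 0]
  fingers: [0.005, 0.005, 0.005, 0.005, 0.005, 0.005, 0.005, 0.005]

```text
t: 14.4
position: [0.5608, 0.2377, 0.1591]
tool_rot: [0.738, 0.675, -0.001, -0.0]
contact_force: [-0.6, 0.8, -1.0]
gripper_width: 0.012
grasp_force: 59.1
```

Call:
drive_tool:
  xyz:
    - [0, 0, -0.004]
    - [0, 0, -0.003]
    - [0, 0, -0.002]
    - [0, 0, -0.002]
    - [0, 0, -0.001]
    - [0, 0, 0]
    - [0, 0, 0]
    - [0, 0, 0]
  dr:
    - [0, 0, 0]
    - [0, 0, 0]
    - [0, 0, 0]
    - [0, 0, 0]
    - [0, 0, 0]
    - [0, 0, 0]
    - [0, 0, 0]
    - [0, 0, 0]
  fingers: [0.005, 0.005, 0.005, 0.005, 0.005, 0.005, 0.005, 0.005]

```text
t: 15.4
position: [0.5616, 0.2378, 0.1488]
tool_rot: [0.738, 0.675, 0.0, 0.0]
contact_force: [-1.7, -2.4, 5.1]
gripper_width: 0.0121
grasp_force: 60.0
```

Call:
drive_tool:
  xyz:
    - [0, 0, -0.0005]
    - [0, 0, 0]
    - [0, 0, 0]
    - [0, 0, 0]
    - [0, 0, 0]
    - [0, 0, 0]
    - [0, 0, 0]
    - [0, 0, 0]
  dr:
    - [0, 0, 0]
    - [0, 0, 0]
    - [0, 0, 0]
    - [0, 0, 0]
    - [0, 0, 0]
    - [0, 0, 0]
    - [0, 0, 0]
    - [0, 0, 0]
  fingers: [0.005, 0.016, 0.018, 0.022, 0.026, 0.026, 0.026, 0.026]

```text
t: 16.4
position: [0.5614, 0.2378, 0.1478]
tool_rot: [0.738, 0.675, 0.0, 0.0]
contact_force: [0.2, -0.2, 0.1]
gripper_width: 0.0256
grasp_force: 0.0
```

Run:
```python
from h import *
s=pose(); print("local",loc(s["position"]))
for n in("scene","wrist"):
    im,W=cloud(n); L=loc(W); hsv=cv2.cvtColor(im,cv2.COLOR_BGR2HSV)
    print(n); p=box(L,(-.03,-.03,.128),(.01,.03,.165))
    cv2.imwrite(f"pics/{n}6.png",im)
a=cv2.imread("pics/scene6.png")[190:320,210:370]; b=cv2.imread("pics/wrist6.png")
cv2.imwrite("pics/c6.png",np.hstack([cv2.resize(a,(400,325),interpolation=2),cv2.resize(b,(400,325))]))
```

```text
t 16.4 pos [0.5614 0.2378 0.1478] yaw_y -5.16 z [ 0.  0. -1.] F [ 0.2 -0.2  0.1] w 0.0256 g 0.0
local [-1.06478377e-02  6.62790069e-05  1.47821395e-01]
scene
213 lo [-0.0284 -0.0106  0.1302] hi [0.0095 0.0099 0.1644] med [-0.011   0.0072  0.151 ]
wrist
4268 lo [-0.029 -0.012  0.131] hi [0.0078 0.0115 0.1639] med [-0.0093  0.0097  0.1572]
```

View pics/c6.png

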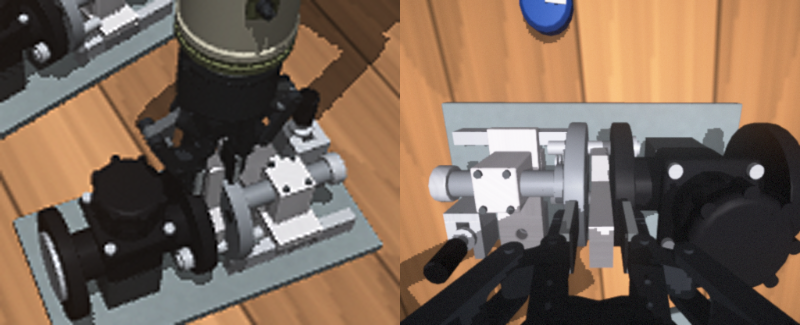

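The spacer sits between the flanges at right (600,185), upright and free of the fingers. Both pin and notch look right at (450,258). I rise, close the fingers, turn 90° so the linkage clears the tab, and go behind the head.

Call:
drive_tool:
  xyz:
    - [0, 0, 0.01]
    - [0, 0, 0.02]
    - [0, 0, 0.03]
    - [0, 0, 0.03]
    - [-0.013, 0.0012, 0]
    - [-0.013, 0.0012, 0]
    - [-0.013, 0.0012, 0]
    - [-0.0118, 0.0011, 0]
  dr:
    - [0, 0, 0]
    - [0, 0, 0]
    - [0, 0, 0]
    - [0, 0, 0]
    - [0, 0, 0.17]
    - [0, 0, 0.17]
    - [0, 0, 0.17]
    - [0, 0, 0.17]
  fingers: [0.026, 0.026, 0.026, 0.026, 0.0, 0.0, 0.0, 0.0]

```text
t: 17.5
position: [0.5106, 0.2428, 0.2399]
tool_rot: [0.469, 0.883, 0.001, 0.001]
contact_force: [0.1, 1.1, 0.2]
gripper_width: -0.0004
grasp_force: 0.0
```

Call:
drive_tool:
  xyz:
    - [0, 0, 0]
    - [0, 0, 0]
    - [0, 0, 0]
    - [0, 0, 0]
    - [0, 0, 0]
    - [0, 0, 0]
    - [0, 0, 0]
    - [0, 0, 0]
  dr:
    - [0, 0, 0.17]
    - [0, 0, 0.17]
    - [0, 0, 0.17]
    - [0, 0, 0.17]
    - [0, 0, 0.17]
    - [0, 0, 0.04]
    - [0, 0, 0]
    - [0, 0, 0]
  fingers: [0.0, 0.0, 0.0, 0.0, 0.0, 0.0, 0.0, 0.0]

```text
t: 18.5
position: [0.5108, 0.2427, 0.2388]
tool_rot: [0.046, 0.999, 0.0, 0.001]
contact_force: [-0.8, 0.2, -0.6]
gripper_width: -0.0
grasp_force: 0.0
```

Run:
```python
from h import *
s=pose(); print("local",loc(s["position"]),s["q"])
im,W=cloud("scene"); L=loc(W)
p=box(L,(-.03,-.03,.130),(.01,.03,.17)); print(cv2.minAreaRect((p[:,:2]*1000).astype(np.float32)),p[:,2].max())
```

```text
t 18.5 pos [0.5108 0.2427 0.2388] yaw_y 84.74 z [ 0.001  0.    -1.   ] F [-0.8  0.2 -0.6] w -0.0 g 0.0
local [-6.14588742e-02  2.33737225e-04  2.38813406e-01] [ 3.52816602e-01  4.18317559e-02  1.60281531e+00 -1.56982259e-06
  1.49572712e+00 -1.12612936e+00]
153 lo [-0.0146 -0.0147  0.1315] hi [-0.0012  0.0095  0.1604] med [-0.0054  0.0014  0.1546]
((-8.261134147644043, -2.4958181381225586), (26.26217269897461, 14.400104522705078), 89.0655288696289) 0.1609289852019532
```

Call:
drive_tool:
  xyz:
    - [0, 0, -0.025]
    - [0, 0, -0.03]
    - [0, 0, -0.03]
    - [0, 0, -0.02]
    - [0, 0, -0.012]
    - [0, 0, 0]
    - [0.005, -0.0005, 0]
    - [0.005, -0.0005, 0]
  dr:
    - [0, 0, 0]
    - [0, 0, 0]
    - [0, 0, 0]
    - [0, 0, 0]
    - [0, 0, 0]
    - [0, 0, 0]
    - [0, 0, 0]
    - [0, 0, 0]
  fingers: [0.0, 0.0, 0.0, 0.0, 0.0, 0.0, 0.0, 0.0]

```text
t: 19.55
position: [0.5218, 0.2418, 0.1222]
tool_rot: [0.045, 0.999, 0.0, 0.001]
contact_force: [0.6, 0.1, -0.7]
gripper_width: -0.0001
grasp_force: 0.0
```

Call:
drive_tool:
  xyz:
    - [0.001, -0.0001, 0]
    - [0.001, -0.0001, 0]
    - [0.001, -0.0001, 0]
    - [0.001, -0.0001, 0]
    - [0.001, -0.0001, 0]
    - [0.001, -0.0001, 0]
    - [0.001, -0.0001, 0]
    - [0, 0, 0]
  dr:
    - [0, 0, 0]
    - [0, 0, 0]
    - [0, 0, 0]
    - [0, 0, 0]
    - [0, 0, 0]
    - [0, 0, 0]
    - [0, 0, 0]
    - [0, 0, 0]
  fingers: [0.0, 0.0, 0.0, 0.0, 0.0, 0.0, 0.0, 0.0]

```text
t: 20.55
position: [0.527, 0.2409, 0.1207]
tool_rot: [0.045, 0.999, -0.0, -0.001]
contact_force: [-5.7, 0.4, 2.5]
gripper_width: 0.0
grasp_force: 2.6
```

Call:
drive_tool:
  xyz:
    - [0.001, -0.0001, 0]
    - [0.001, -0.0001, 0]
    - [0.001, -0.0001, 0]
    - [0.001, -0.0001, 0]
    - [0.001, -0.0001, 0]
    - [0, 0, 0]
    - [0, 0, 0]
    - [0, 0, 0]
  dr:
    - [0, 0, 0]
    - [0, 0, 0]
    - [0, 0, 0]
    - [0, 0, 0]
    - [0, 0, 0]
    - [0, 0, 0]
    - [0, 0, 0]
    - [0, 0, 0]
  fingers: [0.0, 0.0, 0.0, 0.0, 0.0, 0.0, 0.0, 0.0]

```text
t: 21.55
position: [0.5318, 0.2405, 0.1207]
tool_rot: [0.045, 0.999, -0.0, -0.001]
contact_force: [-7.1, 0.2, 4.4]
gripper_width: 0.0
grasp_force: 3.2
```

Call:
drive_tool:
  xyz:
    - [0.0006, -0.0001, 0]
    - [0.0005, 0, 0]
    - [0.0005, 0, 0]
    - [0, 0, 0]
    - [0, 0, 0]
    - [0, 0, 0]
    - [0, 0, 0]
    - [0, 0, 0]
  dr:
    - [0, 0, 0]
    - [0, 0, 0]
    - [0, 0, 0]
    - [0, 0, 0]
    - [0, 0, 0]
    - [0, 0, 0]
    - [0, 0, 0]
    - [0, 0, 0]
  fingers: [0.0, 0.0, 0.0, 0.0, 0.0, 0.0, 0.0, 0.0]

```text
t: 22.55
position: [0.5332, 0.2404, 0.1208]
tool_rot: [0.045, 0.999, -0.0, -0.001]
contact_force: [-7.2, -0.1, 4.4]
gripper_width: 0.0001
grasp_force: 3.6
```

Call:
drive_tool:
  xyz:
    - [0.0005, 0, 0]
    - [0.0005, -0.0001, 0]
    - [0, 0, 0]
    - [0, 0, 0]
    - [0, 0, 0]
    - [0, 0, 0]
    - [0, 0, 0]
    - [0, 0, 0]
  dr:
    - [0, 0, 0]
    - [0, 0, 0]
    - [0, 0, 0]
    - [0, 0, 0]
    - [0, 0, 0]
    - [0, 0, 0]
    - [0, 0, 0]
    - [0, 0, 0]
  fingers: [0.0, 0.0, 0.0, 0.0, 0.0, 0.0, 0.0, 0.0]

```text
t: 23.55
position: [0.534, 0.2403, 0.1207]
tool_rot: [0.045, 0.999, -0.0, -0.001]
contact_force: [-7.8, -0.2, 5.9]
gripper_width: 0.0
grasp_force: 4.2
```

Call:
drive_tool:
  xyz:
    - [0.0005, 0, 0]
    - [0, 0, 0]
    - [0, 0, 0]
    - [0, 0, 0]
    - [0, 0, 0]
    - [0, 0, 0]
    - [0, 0, 0]
    - [0, 0, 0]
  dr:
    - [0, 0, 0]
    - [0, 0, 0]
    - [0, 0, 0]
    - [0, 0, 0]
    - [0, 0, 0]
    - [0, 0, 0]
    - [0, 0, 0]
    - [0, 0, 0]
  fingers: [0.0, 0.0, 0.0, 0.0, 0.0, 0.0, 0.0, 0.0]

```text
t: 24.55
position: [0.534, 0.2403, 0.1207]
tool_rot: [0.045, 0.999, -0.0, -0.002]
contact_force: [-11.2, -0.5, 7.6]
gripper_width: 0.0
grasp_force: 5.6
```

Call:
drive_tool:
  xyz:
    - [0.0005, 0, 0]
    - [0.0005, -0.0001, 0]
    - [0, 0, 0]
    - [0, 0, 0]
    - [0, 0, 0]
    - [0, 0, 0]
    - [0, 0, 0]
    - [0, 0, 0]
  dr:
    - [0, 0, 0]
    - [0, 0, 0]
    - [0, 0, 0]
    - [0, 0, 0]
    - [0, 0, 0]
    - [0, 0, 0]
    - [0, 0, 0]
    - [0, 0, 0]
  fingers: [0.0, 0.0, 0.0, 0.0, 0.0, 0.0, 0.0, 0.0]

```text
t: 25.55
position: [0.5341, 0.2403, 0.1207]
tool_rot: [0.045, 0.999, -0.0, -0.003]
contact_force: [-17.4, 0.4, 11.1]
gripper_width: 0.0001
grasp_force: 8.4
```

Run:
```python
from h import *
s=pose(); print("local",loc(s["position"]))
d=np.load("top.npz"); 
for n in("top","scene"):
    im,W=cloud(n); L=loc(W); print(n)
    print("head/spacer/valve z>.1, |y|<.04")
    p=box(L,(-.05,.015,.10),(.03,.045,.128)); print(np.histogram(p[:,0],np.arange(-.05,.031,.004))[0])
    print("tab"); q=box(L,(-.02,-.03,.13),(.008,.03,.165)); print(cv2.minAreaRect((q[:,:2]*1000).astype(np.float32)) if len(q) else 0)
    print("parked pin");box(L,(-.18,-.11,.06),(-.12,-.03,.12))
    cv2.imwrite(f"pics/{n}7.png",im)
a=cv2.imread("pics/scene7.png")[190:320,210:370]; b=cv2.imread("pics/top7.png")[110:240,145:305]
cv2.imwrite("pics/c7.png",np.hstack([cv2.resize(a,(400,325),interpolation=2),cv2.resize(b,(400,325),interpolation=2)]))
```

```text
t 25.55 pos [0.5341 0.2403 0.1207] yaw_y 84.83 z [-0.006 -0.001 -1.   ] F [-17.4   0.4  11.1] w 0.0001 g 8.4
local [-3.81072195e-02 -2.30831898e-05  1.20730933e-01]
top
head/spacer/valve z>.1, |y|<.04
[0 0 0 0 0 0 0 0 0 0 0 0 0 0 0 0 0 0 0 0]
tab
10 lo [-0.0099 -0.0119  0.1322] hi [-0.0019 -0.0107  0.1591] med [-0.0049 -0.0112  0.1447]
((-5.87934684753418, -11.271872520446777), (1.2364895343780518, 8.237653732299805), 88.96002960205078)
parked pin
61 lo [-0.1593 -0.0767  0.073 ] hi [-0.1407 -0.0572  0.103 ] med [-0.1498 -0.068   0.1002]
scene
head/spacer/valve z>.1, |y|<.04
237 lo [-0.0252  0.0154  0.1006] hi [0.0148 0.0395 0.1217] med [-0.011   0.0272  0.1116]
[ 0  0  0  0  0  1 26 29 28 36  0  0  6 29 26 31 25  0  0  0]
tab
154 lo [-0.012  -0.0149  0.1308] hi [0.0014 0.0096 0.1604] med [-0.0025  0.0012  0.1541]
((-5.426107406616211, -2.8363142013549805), (14.185364723205566, 25.687747955322266), 0.20030459761619568)
parked pin
97 lo [-0.1565 -0.076   0.0673] hi [-0.1379 -0.0584  0.1008] med [-0.1459 -0.0626  0.0908]
```

View pics/c7.png

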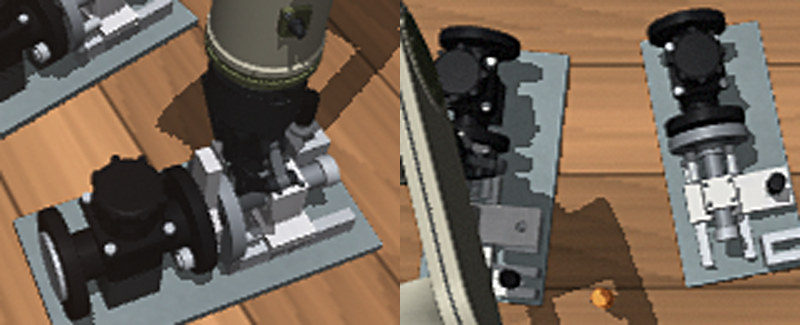

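The joint is closed. The tab stands square (0.2° off) between the flanges at left (205,165), the pin is parked upright at right (508,280), and a 17 N push is holding against roughly 7 N of spring.

```bash
python3 -c "
from h import *
pose(); print(job_done())"
```

```text
t 25.65 pos [0.5341 0.2403 0.1207] yaw_y 84.83 z [-0.006 -0.001 -1.   ] F [-16.9  -0.9  11.5] w 0.0002 g 8.4
the job is handed in; nothing more can be done
None
```

I handed the job in at 25.7 s without seeing the verdict: the pin is parked in its notch, and the spacer sits on the studs with the head held closed on it by a 17 N push.

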